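# Set the driver's clutch to 5 and hold the pump cover home on its dowels

### The job

I am about to screw this gear pump shut: first turn the clutch collar of the screwdriver in its dock to 5, with the orange line at the number. Then fit the end cover on the pump body in the vice, the right way round on its two dowels with the yellow marks on the same side, and press it down against the springy seal until it is flush all round. Finish while still holding it pressed flush, so that I can put the screws in, and leave the other things on the counter where they are.

Things in the scene. Friction and masses are not known exactly. Their poses are not given: they have to be found in the camera images.
- clutch (a joint): Turn of the clutch collar, rad: 0 = orange line at 1, 0.5236 = 2, 1.047 = 3, 1.571 = 4, 2.094 = 5, 3.665 = 8, growing clockwise seen from above. Numbers 1 to 8 are 30 degrees apart and run clockwise. It clicks at each number (about 0.1 N m to turn past a click) and stays there; let go within 10 degrees of a number, it clicks onto it.
- clutch_axis (a point): On the collar's vertical axis at its top face, 207 mm above the counter; does not turn. The collar is a dark ribbed cylinder 38 mm wide, 28 mm tall, near the top of the teal cordless screwdriver standing nose up in its dock. A steel nose (17 mm wide, 16 mm tall) stands on it; the white number ring (58 mm wide) lies just below it. x axis: towards half-way between 4 and 5.
- clutch_pointer (a point): Outer end of the collar's orange line, on the rim of its top face, 19 mm from the axis; turns with the collar.
- pump: Open aluminium gear-pump body, a block 100 (its x) by 70 (its y) by 65 mm tall, held fast in the dark vice, whose jaws (tops 66 mm above the counter) grip its ends; the vice's spindle is at -x. Origin: centre of its underside, z up. Top = mating face, 95 mm above the counter, with a square yellow paint mark near its +y edge, the dowels' side.
- pump_face (a point): Middle of the pump's mating face. Around it lies a black oval rubber seal, 58 by 46 mm, that stands 2.5 mm proud. It is springy: the cover's own weight does not press it in; it starts to yield at 7 N and is level with the face at 14 N (about 10 N of push besides the cover's weight). A firm hand push of 15 to 25 N is right.
- pump_dowel_a (a point): Axis of the first steel dowel pin, at the level of the mating face: x = 40, y = 9 mm from the face's middle. Both dowels are 8 mm thick and stand 11 mm above the face, the upper half tapering to a blunt 3 mm nose. Axes as the pump's.
- pump_dowel_b (a point): Axis of the second dowel pin, the same, at x = -40, y = 9 mm from the face's middle.
- cover: Aluminium end cover, about 0.4 kg, lying mating face down on a 4 mm rubber mat. Flange 100 (its x) by 70 (its y) by 14 mm thick; on its middle a block 60 (x) by 38 (y) mm, its flat top 41 mm above the underside: grip the block's 38 mm sides. Origin: centre of the underside, z up. Yellow paint mark near its +y edge. At the start its heading is within 0.9 rad of the pump's.
- cover_hole_a (a point): Centre of the first dowel hole at the flange's underside, x = 40, y = 9 mm from the cover's middle; goes over pump_dowel_a. Both holes are 9.2 mm wide, right through the flange; the cover fits one way round only, its x along the pump's x.
- cover_hole_b (a point): Centre of the second dowel hole at the underside, x = -40, y = 9 mm; goes over pump_dowel_b.
- screw_dish: Bystander: round steel dish, 92 mm across, 22 mm tall, holding the four dark cap screws. Origin: centre of its underside.
- gauge: Bystander: round pressure gauge lying on its back, 64 mm across, 30 mm tall, white face, brass stem. Origin: centre of its underside.
- brass_coupling: Bystander: brass hose coupling standing upright, 34 mm across, 62 mm tall. Origin: centre of its underside.
- hex_nipple: Bystander: steel hexagon nipple standing upright, 35 mm across, 48 mm tall. Origin: centre of its underside.
- grease_tin: Bystander: round tin with a yellow-brown label, 70 mm across, 60 mm tall. Origin: centre of its underside.
- tape_reel: Bystander: white plastic reel lying flat, 60 mm across, 18 mm tall. Origin: centre of its underside.
- oil_bottle: Bystander: yellow plastic bottle with a red cap, 48 mm across, 90 mm tall. Origin: centre of its underside.
Mind the look-alikes: they are no part of the job. What is shaped like the part that bears clutch but blue is not meant.

How it is judged:
On the way, in this order (a step that is already met when the one before it is completed fails the run):
1. the clutch collar is set to 5 (value of joint clutch between 1.9344 and 2.2544 rad), for 0.3 s.
2. the cover sits on both dowels, pressed flush (horizontal distance between cover_hole_a and pump_dowel_a below 0.0025 m and horizontal distance between cover_hole_b and pump_dowel_b below 0.0025 m and z of cover_hole_a in the frame of pump_dowel_a below 0.0012 m and z of cover_hole_b in the frame of pump_dowel_b below 0.0012 m and contact force between cover and pump above 10 N and contact force between the fingers and cover above 3 N), for 0.3 s.
At the end, for the whole second after the job is handed in: Collar at 5 (within 0.16 rad); both dowel holes over their dowels (within 2.5 mm); the cover flush with the pump's face at both (within 1.2 mm); the gripper still on the cover (over 3 N), pressing it so that it bears on the pump with over 10 N, through the last second (all of step 1 and all of step 2); the arm keeps its last pose, push and grip.
It fails at once if the screw dish is shifted by more than 30 mm or tipped over (distance of screw_dish from where it was at the start of the episode above 0.03 m or angle between screw_dish's own z axis and vertical above 0.5 rad).
It fails at once if the gauge is shifted by more than 30 mm or tipped over (distance of gauge from where it was at the start of the episode above 0.03 m or angle between gauge's own z axis and vertical above 0.5 rad).
It fails at once if the brass coupling or the hex nipple is shifted by more than 30 mm or tipped over (distance of any of brass_coupling, hex_nipple from where it was at the start of the episode above 0.03 m or angle between any of brass_coupling, hex_nipple's own z axis and vertical above 0.5 rad).
It fails at once if the grease tin or the oil bottle is shifted by more than 30 mm or tipped over (distance of any of grease_tin, oil_bottle from where it was at the start of the episode above 0.03 m or angle between any of grease_tin, oil_bottle's own z axis and vertical above 0.5 rad).
It fails at once if the tape reel is shifted by more than 30 mm or tipped over (distance of tape_reel from where it was at the start of the episode above 0.03 m or angle between tape_reel's own z axis and vertical above 0.5 rad).
It also fails if it takes over 67 s, if anything falls off the work surface, if the arm or the gripper's body presses on something with over 40 N, if the wrist force passes 120 N, or if a joint passes its speed limit or range.

### The arm

A 6-joint arm with a two-finger parallel gripper is mounted at the origin on the work surface. World frame = base frame: x ahead of the robot, y to its left, z up, the work surface at z = 0. Lengths are in m, angles in rad, forces in N, time in s.
With the tool pointing down it reaches from about 0.275 to 1 m from the base axis. Payload 8.4 kg.
Tool frame: the origin (TCP) lies at the very end of the fingers, on their centre line; the grasp point (between the pads) lies 19 mm behind it; z points along the fingers, y is the direction in which the jaws open and shut (so a half turn about z gives the same grasp; the last joint's range is limited). The gripper opens to 85 mm and grips with 20 to 120 N. Pads are 22 mm wide; open, the fingers measure 114 mm over their backs; the gripper's body (76 mm by 85 mm) begins 54 mm behind the grasp point. The pads swing forward as they close: fully open they stand 13 mm farther back than shut.
Start: joints at [1.238, 0.353, 1.633, -0, 1.155, -0.002], TCP at [0.203, 0.591, 0.194] pointing down, gripper open.
Joint ranges: [-2.63, 2.63], [-0.92, 2.1], [0.06, 2.66], [-1.3, 4.44], [0, 2.69], [-3.02, 3.02]. Speed limits (rad/s): [2.22, 2.22, 2.79, 3.14, 3.14, 3.14].

### API

Orientations are given as a unit quaternion [x, y, z, w].
In Python, from cell import ctrl gives the robot as it stands. The module is installed in compiled form; this text tells all that it offers.
- The arm moves only by the tool apply_moves, never from a script. Its argument "targets" is a list of rows, each a list of 7 numbers: the turn, a rotation vector about the tool's x, y, z in rad, then the shift along the tool's x, y, z in m, then the closure in counts, from 0 (fully open) to 255 (shut). A call has 1 to 20 rows; each row shifts and turns the pose as measured when the row begins, along the tool's axes as they then stand; what a row does not reach is not made up. A row lasts 1/8 s, in which the tool goes at most 62.5 mm and 10.7 degrees, less where a joint would pass 70% of its speed; a pose out of reach is approached as far as the arm can. A call is refused whole if a number of a shift passes 0.0625 or a number of a turn 0.188, either way. A call with a gripper value outside its range is refused whole. The fingers move at their own pace and stop on an object; the grip force is fixed at half the most. Time passes only in rows, so rows that do not move let the fingers close. It gives the time, the measured TCP pose, the force and the opening at its end, in the units of the state.
- ctrl.sense(): the state, without advancing time (a new reading comes with each control period).
- ctrl.camera(name): name is "side" or "top"; returns a dict with "pixels" (480x640x3 uint8, red, green, blue), "z_map" (480x640 float32, m along the optical axis (not along the pixel's ray), 0 where there is no reading), "fov_y" (degrees; the focal length in pixels is half the picture's height over the tangent of half this angle, whatever the lens; pixels are square), "cx", "cy" (the principal point, pixels), "world_to_cam" (4x4, takes a point from world to camera coordinates). Camera axes: x right, y down, z forward; pixel columns grow to the right and rows downward; lengths in m; the calibration is good to about 2 mm. A picture is of the moment at which its call begins.
- ctrl.sign_off(): hands the job in, once; it reports no verdict.
The state is a dict: "time_s": time; "joint_positions": joint angles; "qvel": joint speeds; "joint_efforts": joint torques, N m; "ee_pos": TCP position; "tcp_rot": TCP orientation; "ft_force": force on the tool from outside, world axes, zero at the start; "torque": the same for the moment, N m; "opening": finger opening in m.
Only numpy, scipy, OpenCV 4.12 (cv2) and the standard library are available. Lean on these libraries where they do the work, as an engineer would, in place of code of your own. Each camera call takes 0.05 s, during which the arm holds its last target.

## Working session

There is one attempt and no reset: what is moved stays moved. The work goes in short steps, Python scripts to look and compute and a tool call to move; the robot and the scene stay as the last step left them, time stands still between calls to the robot, and variables do not carry over. Pictures are saved under pics/ and viewed, and the job is handed in when it is done.

Besides the shell and the picture viewer there is one more tool, called after "Emit:" by a JSON object that holds its "name" and its "arguments", one argument or row to a line. apply_moves: Moves the arm, as the interface text tells. Its arguments: {"type":"object","properties":{"targets":{"type":"array"}},"required":["targets"]}

```bash
mkdir -p pics; cat > h.py <<'E'
import numpy as np, cv2
from cell import ctrl
def cam(n):
    c=ctrl.camera(n); p=c["pixels"]; f=240/np.tan(np.radians(c["fov_y"])/2)
    return c,p,f
def world(c,f,u,v,z=None):
    z=c["z_map"][int(round(v)),int(round(u))] if z is None else z
    P=np.array([(u-c["cx"])/f*z,(v-c["cy"])/f*z,z,1]); return (np.linalg.inv(c["world_to_cam"])@P)[:3]
def cloud(c,f):
    v,u=np.mgrid[:480,:640]; z=c["z_map"]
    P=np.stack([(u-c["cx"])/f*z,(v-c["cy"])/f*z,z,np.ones_like(z)],-1)
    W=(P@np.linalg.inv(c["world_to_cam"]).T)[...,:3]; W[z==0]=np.nan; return W
def atz(c,f,u,v,h):
    M=np.linalg.inv(c["world_to_cam"]); d=M[:3,:3]@np.array([(u-c["cx"])/f,(v-c["cy"])/f,1]); o=M[:3,3]
    return o+d*(h-o[2])/d[2]
def proj(c,f,p):
    q=c["world_to_cam"]@np.append(p,1); return q[0]/q[2]*f+c["cx"],q[1]/q[2]*f+c["cy"]
def save(n,p): cv2.imwrite("pics/"+n,p[...,::-1])
E
python3 - <<'E'
from h import *
print(ctrl.sense())
for n in("top","side"):
    c,p,f=cam(n); save(n+"0.png",p); np.savez(n+"0.npz",**c); print(f,c["cx"],c["cy"],c["world_to_cam"])
E
```

```text
{'time_s': 0.0, 'joint_positions': array([ 1.23764921e+00,  3.53670042e-01,  1.63413543e+00, -2.27141588e-06,
        1.15519032e+00, -2.41764795e-03]), 'qvel': array([-2.35643318e-03, -3.51670030e-04,  1.30273552e-03, -1.05035565e-04,
       -1.33845393e-03, -7.19874618e-05]), 'joint_efforts': array([ 1.18035641e-03, -6.05254340e+01, -3.42077994e+01,  2.35677890e-04,
        9.04762361e-03,  7.64997367e-06]), 'ee_pos': array([0.20279688, 0.59062636, 0.19324749]), 'tcp_rot': array([ 1.64611609e-01,  9.86358214e-01, -6.91889048e-04, -1.16135020e-04]), 'ft_force': array([-0.49658844,  0.11817758, -0.03361216]), 'torque': array([ 0.00547549,  0.03764545, -0.00846336]), 'opening': 0.0852902622080393}
599.7530992219365 311.9972817958446 236.8364532454497 [[ 1.96327436e-02 -9.99799749e-01  3.87523381e-03 -3.59115063e-02]
 [-9.90388969e-01 -1.99784164e-02 -1.36859610e-01  5.61950636e-01]
 [ 1.36909624e-01 -1.15105918e-03 -9.90582874e-01  1.77853485e+00]
 [ 0.00000000e+00  0.00000000e+00  0.00000000e+00  1.00000000e+00]]
539.1676854861395 321.7540345704053 247.81385481972026 [[ 0.85521691 -0.51776666 -0.02284115 -0.49314974]
 [-0.30112637 -0.4605474  -0.83499641  0.28457234]
 [ 0.42181387  0.72098113 -0.54978112  1.2326624 ]
 [ 0.          0.          0.          1.        ]]
```

View pics/top0.png

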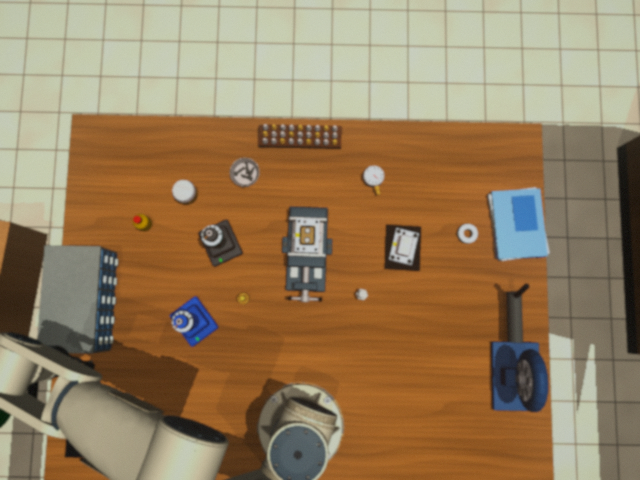

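View pics/side0.png

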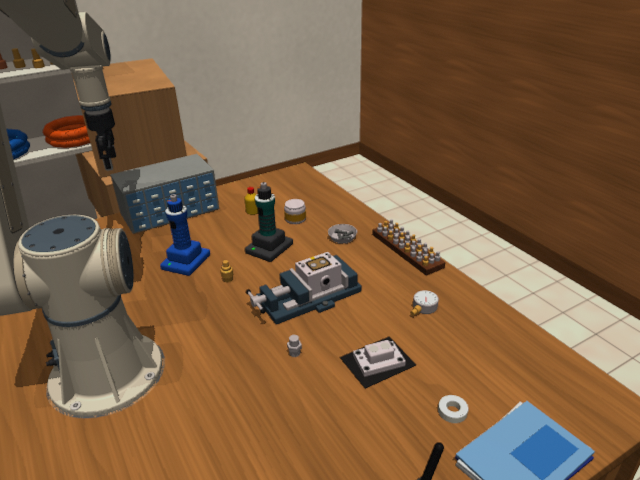

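The top view shows two drivers: one with a dark dock at about (213,236) and a blue one at (184,320). In the side view the same two are at (265,215), teal, and (180,235), blue. The teal one fits the description. I'll confirm with enlarged crops.

```bash
python3 - <<'E'
from h import *
t=cv2.imread("pics/top0.png"); s=cv2.imread("pics/side0.png")
def cr(im,x0,y0,w,h,k): return cv2.resize(im[y0:y0+h,x0:x0+w],None,fx=k,fy=k,interpolation=cv2.INTER_CUBIC)
a=cr(t,190,210,60,60,6);b=cr(s,235,170,60,60,6)
cv2.imwrite("pics/c1.png",np.hstack([a,b]))
a=cr(t,275,200,60,110,5);b=cr(t,380,220,50,55,7)
b=cv2.copyMakeBorder(b,0,550-b.shape[0],0,0,cv2.BORDER_CONSTANT)
cv2.imwrite("pics/c2.png",np.hstack([a,b]))
E
```

```text
(no output)
```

View pics/c1.png

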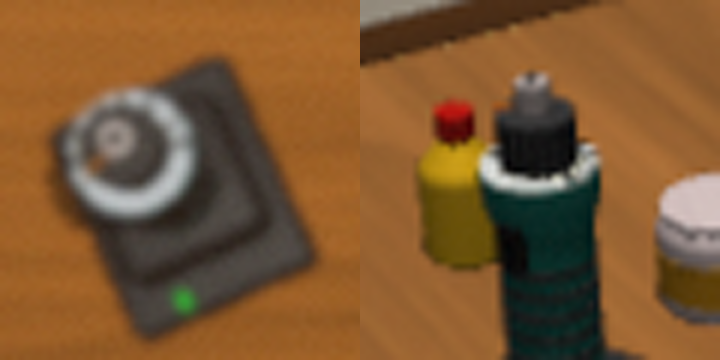

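View pics/c2.png

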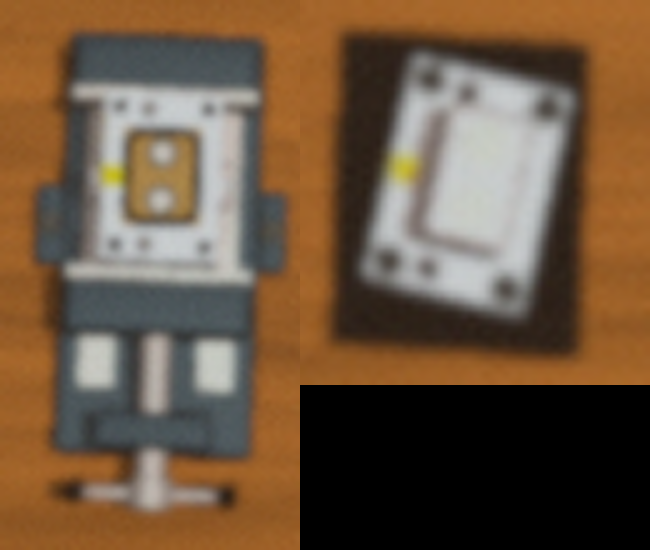

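The left crop is the teal driver. Its orange line is at about (97,162) in that crop, against a collar centre of about (120,140). The right crop of the pair shows teal housing, so this is the one meant. In the second picture both the pump and the cover have their yellow mark on the image left, and the cover is turned slightly clockwise. Next I'll measure the axis, line and number ring, then the pump and cover.

```bash
python3 - <<'E'
from h import *
for n in("top","side"):
    c=dict(np.load(n+"0.npz")); f=240/np.tan(np.radians(float(c["fov_y"]))/2)
    print(n,"campos",np.linalg.inv(c["world_to_cam"])[:3,3])
    W=cloud(c,f)
    # region of teal driver
    m=np.zeros((480,640),bool)
    if n=="top": m[210:270,190:250]=1
    else: m[170:260,235:300]=1
    for lo,hi in((.212,.226),(.200,.2105),(.170,.185)):
        s=m&(W[...,2]>lo)&(W[...,2]<hi); print(lo,s.sum(),np.nanmean(W[s],0),np.nanmin(W[s],0),np.nanmax(W[s],0))
    p=c["pixels"].astype(int)
    o=m&(p[...,0]>p[...,2]*1.8)&(p[...,0]>120)&(W[...,2]>.19)
    for v,u in np.argwhere(o): print(u,v,p[v,u],atz(c,f,u,v,.207),W[v,u,2])
E
```

```text
top campos [ 0.31375621 -0.02263023  1.83883368]
0.212 36 [0.54287946 0.2562701  0.21876753] [0.52619002 0.24340671 0.21246851] [0.55709477 0.26539895 0.22597856]
0.2 103 [0.5433263  0.25812552 0.20570607] [0.52548858 0.23888669 0.20012725] [0.56172935 0.276004   0.21049266]
0.17 156 [0.54025735 0.25417954 0.17764265] [0.51459379 0.22904336 0.1706696 ] [0.57170118 0.28658412 0.18411236]
side campos [-0.01251186 -1.01300376  0.90404728]
0.212 33 [0.54173773 0.25347979 0.21920939] [0.53578681 0.24316538 0.21236258] [0.55034993 0.26459585 0.22501959]
0.2 76 [0.54076057 0.24952915 0.20544042] [0.52462391 0.2344153  0.20000705] [0.56129191 0.27457535 0.21035806]
0.17 135 [0.53752367 0.24250505 0.17793531] [0.51461507 0.22474298 0.17007546] [0.57122218 0.27907028 0.18472175]
261 182 [164 121  85] [0.55448372 0.29495411 0.207     ] 0.22317876359389344
260 183 [159 115  82] [0.54922616 0.29071001 0.207     ] 0.2236765787413323
260 184 [135  96  66] [0.54641745 0.28487861 0.207     ] 0.21931541671136046
259 186 [132  89  51] [0.53846037 0.27493949 0.207     ] 0.20719707545510402
269 186 [123  86  54] [0.5624148  0.25891658 0.207     ] 0.2083614122558478
257 187 [155  87  35] [0.53093662 0.27241744 0.207     ] 0.2110520783073947
258 187 [149  84  32] [0.53332704 0.27081921 0.207     ] 0.20981540160276446
259 187 [130  80  40] [0.53571701 0.26922129 0.207     ] 0.20470399726638178
257 188 [123  76  43] [0.52822774 0.26672625 0.207     ] 0.21097126750001416
```

```bash
python3 - <<'E'
from h import *
out=[]
imgs={}
for n in("top","side"):
    acc=0
    for i in range(4): c,p,f=cam(n); acc=acc+p.astype(np.float32)
    p=acc/4; imgs[n]=(c,p,f)
    for h in(.207,.179):
        g=np.linspace(-.035,.035,281); Y,X=np.meshgrid(-g,-g); # up=+x, left=+y
        P=np.stack([X+.543,Y+.257,np.full_like(X,h),np.ones_like(X)],-1)@c["world_to_cam"].T
        u=(P[...,0]/P[...,2]*f+c["cx"]).astype(np.float32); v=(P[...,1]/P[...,2]*f+c["cy"]).astype(np.float32)
        im=np.clip(cv2.remap(p,u,v,cv2.INTER_LANCZOS4),0,255).astype(np.uint8)
        cv2.circle(im,(140,140),76 if h>.2 else 116,(0,255,0),1); out.append(im)
save("ring.png",np.vstack([np.hstack(out[:2]),np.hstack(out[2:])]))
np.save("avg.npy",[imgs["top"][1],imgs["side"][1]])
E
```

```text
(no output)
```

View pics/ring.png

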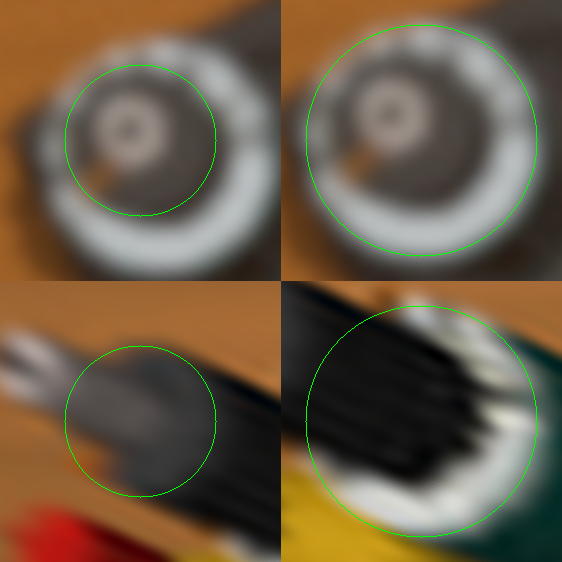

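```bash
python3 - <<'E'
from h import *
A=np.load("avg.npy")
c=dict(np.load("top0.npz")); f=240/np.tan(np.radians(float(c["fov_y"]))/2)
a=np.radians(np.arange(0,360,5))   # world angle from +x toward +y (ccw)
def samp(p,cx,cy,r,h):
    P=np.stack([cx+r*np.cos(a),cy+r*np.sin(a),np.full_like(a,h),np.ones_like(a)],-1)@c["world_to_cam"].T
    return cv2.remap(p,(P[:,0]/P[:,2]*f+c["cx"]).astype(np.float32)[None],(P[:,1]/P[:,2]*f+c["cy"]).astype(np.float32)[None],cv2.INTER_CUBIC)[0]
g=np.mean([samp(A[0],.543,.257,r,.180).mean(1) for r in(.023,.0245,.026)],0)
o=np.mean([samp(A[0],.543,.257,r,.207) for r in(.012,.014,.016,.018)],0)
for d,x,y in zip(range(0,360,5),g,o): print(d,round(float(x)),round(float(y[0]-y[2])))
W=cloud(c,f)
# pump & cover
for nm,(x0,x1,y0,y1),lo,hi in(("pumpface",(280,335,200,270),.091,.099),("coverflange",(380,425,225,270),.0135,.0225),("coverblock",(380,425,225,270),.040,.050),("vicejaw",(280,335,200,300),.06,.07)):
    m=np.zeros((480,640),bool); m[y0:y1,x0:x1]=1
    s=m&(W[...,2]>lo)&(W[...,2]<hi); pts=W[s]; R=cv2.minAreaRect((pts[:,:2]*1000).astype(np.float32))
    print(nm,s.sum(),pts.mean(0),R)
def bl(nm,m):
    v,u=np.nonzero(m); print(nm,len(u),u.mean(),v.mean())
    return u.mean(),v.mean()
p=A[0]; y=(p[...,0]-p[...,2]>70)&(p[...,1]-p[...,2]>60)
m=y.copy(); m[:,:280]=0;m[:,301]=0;m[:,302:]=0; m[:200]=0;m[270:]=0; u,v=bl("pumpmark",m); print(atz(c,f,u,v,.095))
m=y.copy(); m[:,:384]=0;m[:,402:]=0; m[:225]=0;m[262:]=0; u,v=bl("covermark",m); print(atz(c,f,u,v,.018))
E
```

```text
0 158 11
5 144 11
10 130 12
15 127 12
20 132 12
25 131 13
30 121 13
35 111 13
40 108 13
45 110 13
50 116 12
55 120 11
60 116 11
65 105 10
70 98 10
75 100 12
80 109 13
85 116 14
90 116 14
95 109 14
100 104 16
105 112 18
110 129 23
115 145 31
120 152 42
125 156 53
130 161 59
135 170 59
140 177 52
145 182 41
150 184 29
155 185 21
160 186 16
165 186 13
170 186 11
175 187 11
180 187 11
185 188 12
190 188 12
195 187 12
200 186 12
205 185 12
210 185 12
215 184 12
220 185 12
225 186 13
230 188 13
235 187 13
240 186 13
245 185 13
250 185 13
255 187 12
260 186 12
265 178 11
270 166 11
275 149 12
280 139 12
285 143 12
290 155 11
295 165 11
300 163 11
305 158 10
310 162 10
315 172 10
320 178 10
325 177 10
330 167 9
335 154 9
340 145 9
345 145 9
350 154 9
355 161 10
pumpface 523 [ 0.5607667  -0.0079386   0.09486425] ((560.753662109375, -8.040870666503906), (69.82801818847656, 100.86163330078125), 89.1347427368164)
coverflange 336 [ 0.54184775 -0.30174945  0.01762238] ((533.1380615234375, -297.4281921386719), (93.37330627441406, 127.69924926757812), 83.51221466064453)
coverblock 157 [ 0.54430176 -0.30315246  0.0447092 ] ((543.5178833007812, -303.3082275390625), (37.29336929321289, 60.14152526855469), 77.06126403808594)
vicejaw 759 [ 0.52718102 -0.00778225  0.06448735] ((511.5692138671875, -7.1883392333984375), (109.6703109741211, 275.5902099609375), 88.81644439697266)
pumpmark 33 290.27272727272725 225.8181818181818
[0.58620483 0.03989313 0.095     ]
covermark 11 394.45454545454544 243.63636363636363
[ 0.54949455 -0.2775674   0.018     ]
```

The ring has dark marks at 131 (weak), 101, 71, 41, 11, -19, -49 and -79 degrees, and is blank elsewhere. That puts number 1 at about 131°, running clockwise. The orange line is at about 132°, so the collar is at 1 and must turn +120° clockwise. The sizes check out: pump face 70x101 mm at z 0.095, cover block 37x60 mm at z 0.045. Now I'll lift and move above the collar at about (0.543, 0.257).

Emit:
{"name": "apply_moves", "arguments": {
  "targets": [
    [0,0,0,0,0,-0.06,0],
    [0,0,0,0,0,-0.06,0],
    [0,0,0,-0.054,-0.0256,0,0],
    [0,0,0,-0.054,-0.0256,0,0],
    [0,0,0,-0.054,-0.0256,0,0],
    [0,0,0,-0.054,-0.0256,0,0],
    [0,0,0,-0.054,-0.0256,0,0],
    [0,0,0,-0.054,-0.0256,0,0],
    [0,0,0,-0.054,-0.0256,0,0],
    [0,0,0,0,0,0,0]
  ]
}}

```text
time_s: 1.75
ee_pos: [0.5116, 0.2911, 0.319]
tcp_rot: [0.163, 0.987, 0.001, 0.002]
ft_force: [-0.9, -0.0, -0.4]
opening: 0.0856
```

```bash
cat >> h.py <<'E'
from scipy.spatial.transform import Rotation as Rot
def go(t,yaw=None):
    s=ctrl.sense(); R=Rot.from_quat(s["tcp_rot"]); M=R.as_matrix()
    y=np.degrees(np.arctan2(M[1,1],M[0,1]))
    print("t",round(s["time_s"],2),"pos",s["ee_pos"].round(4),"yawY",round(y,2),"tiltz",M[:,2].round(4),"F",s["ft_force"].round(1),"T",s["torque"].round(2),"open",round(s["opening"],4),"j6",s["joint_positions"][5].round(2))
    if t is not None:
        print("shift tool",(M.T@(np.array(t)-s["ee_pos"])).round(4))
    if yaw is not None:
        Y=np.array([np.cos(np.radians(yaw)),np.sin(np.radians(yaw)),0]);Z=np.array([0,0,-1.]);D=np.stack([np.cross(Y,Z),Y,Z],1)
        print("turn tool",(R.inv()*Rot.from_matrix(D)).as_rotvec().round(4))
E
python3 -c "
from h import *
go([.543,.257,.182],71)"
```

```text
t 1.75 pos [0.5116 0.2911 0.319 ] yawY 71.23 tiltz [ 0.004   0.0019 -1.    ] F [-0.9 -0.  -0.4] T [0.05 0.02 0.03] open 0.0856 j6 -0.73
shift tool [-0.0402 -0.0226  0.1371]
turn tool [0.0031 0.0032 0.0039]
```

Emit:
{"name": "apply_moves", "arguments": {
  "targets": [
    [0.003,0.003,0.004,-0.021,-0.012,0,0],
    [0,0,0,-0.02,-0.011,0,0],
    [0,0,0,0,0,0,0],
    [0,0,0,0,0,0.03,0],
    [0,0,0,0,0,0,0]
  ]
}}

```text
time_s: 2.38
ee_pos: [0.5422, 0.2572, 0.2889]
tcp_rot: [0.165, 0.986, 0.001, -0.001]
ft_force: [0.3, 0.0, -0.5]
opening: 0.0853
```

```bash
python3 -c "
from h import *
go([.543,.257,.182],71)
for n in ('top','side'):
    c,p,f=cam(n); x,y=(195,205) if n=='top' else (225,120)
    save('a_'+n+'.png',cv2.resize(p[y:y+100,x:x+100],None,fx=4,fy=4,interpolation=cv2.INTER_CUBIC))
cv2.imwrite('pics/a.png',np.hstack([cv2.imread('pics/a_top.png'),cv2.imread('pics/a_side.png')]))
"
```

```text
t 2.38 pos [0.5422 0.2572 0.2889] yawY 71.02 tiltz [-0.001   0.0022 -1.    ] F [ 0.3  0.  -0.5] T [ 0.04  0.02 -0.  ] open 0.0853 j6 -0.8
shift tool [-1.000e-03 -1.000e-04  1.069e-01]
turn tool [ 0.0018 -0.0016  0.0004]
```

View pics/a.png

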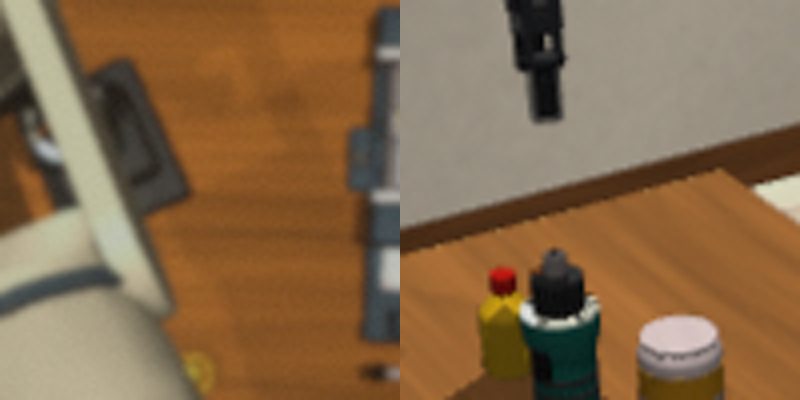

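The side view shows the gripper standing straight above the collar, with the fingertips at crop (545,120) and the nose at (555,258). Now I'll descend and grip.

Emit:
{"name": "apply_moves", "arguments": {
  "targets": [
    [0.002,-0.002,0,-0.001,0,0.04,0],
    [0,0,0,0,0,0.04,0],
    [0,0,0,0,0,0.022,0],
    [0,0,0,0,0,0.005,0],
    [0,0,0,0,0,0,0]
  ]
}}

```text
time_s: 3.1
ee_pos: [0.5491, 0.2623, 0.1904]
tcp_rot: [0.164, 0.986, 0.005, 0.007]
ft_force: [-0.6, -0.3, 0.2]
opening: 0.0854
```

```bash
python3 -c "
from h import *
go([.543,.257,.182],71)"
```

```text
t 3.1 pos [0.5491 0.2623 0.1904] yawY 71.17 tiltz [ 0.0153  0.0074 -0.9999] F [-0.6 -0.3  0.2] T [ 0.04  0.   -0.04] open 0.0854 j6 -0.8
shift tool [ 0.0042 -0.0071  0.0083]
turn tool [0.0119 0.0121 0.0029]
```

Emit:
{"name": "apply_moves", "arguments": {
  "targets": [
    [0.012,0.012,0.003,0.004,-0.007,0.004,0],
    [0,0,0,0,0,0,0]
  ]
}}

```text
time_s: 3.35
ee_pos: [0.5438, 0.2573, 0.1885]
tcp_rot: [0.165, 0.986, 0.001, 0.001]
ft_force: [0.6, -0.6, 0.8]
opening: 0.0852
```

```bash
python3 -c "
from h import *
go([.543,.257,.182],71)"
```

```text
t 3.35 pos [0.5438 0.2573 0.1885] yawY 70.99 tiltz [ 2.e-03  8.e-04 -1.e+00] F [ 0.6 -0.6  0.8] T [ 0.   -0.03  0.01] open 0.0852 j6 -0.8
shift tool [ 0.0007 -0.0005  0.0065]
turn tool [ 0.0014  0.0016 -0.0001]
```

Close on the collar.

Emit:
{"name": "apply_moves", "arguments": {
  "targets": [
    [0.001,0.002,0,0.001,0,0.006,0],
    [0,0,0,0,0,0,100],
    [0,0,0,0,0,0,160],
    [0,0,0,0,0,0,200],
    [0,0,0,0,0,0,255],
    [0,0,0,0,0,0,255],
    [0,0,0,0,0,0,255]
  ]
}}

```text
time_s: 4.22
ee_pos: [0.5431, 0.2569, 0.1834]
tcp_rot: [0.165, 0.986, -0.0, 0.0]
ft_force: [-0.6, -0.4, 0.5]
opening: 0.0111
```

```bash
python3 -c "
from h import *
go([.543,.257,.182],71)"
```

```text
t 4.22 pos [0.5431 0.2569 0.1834] yawY 70.99 tiltz [ 5.e-04 -3.e-04 -1.e+00] F [-0.6 -0.4  0.5] T [-0.1   0.09  0.03] open 0.0111 j6 -0.8
shift tool [0.0001 0.     0.0014]
turn tool [-0.0001  0.0005 -0.0001]
```

The opening of 11 mm is far below 38 mm, so nothing is gripped. I need to look.

```bash
python3 -c "
from h import *
for n in ('top','side'):
    c,p,f=cam(n); x,y=(180,190) if n=='top' else (215,140)
    save('b_'+n+'.png',cv2.resize(p[y:y+100,x:x+100],None,fx=4,fy=4,interpolation=cv2.INTER_CUBIC))
    print(n,proj(c,f,ctrl.sense()['ee_pos']),proj(c,f,np.array([.543,.257,.207])))
cv2.imwrite('pics/b.png',np.hstack([cv2.imread('pics/b_top.png'),cv2.imread('pics/b_side.png')]))
go(None)
"
```

```text
top (np.float64(210.97498994093195), np.float64(234.64388374685615)) (np.float64(209.55977544354323), np.float64(233.4527916986008))
side (np.float64(263.8814033785975), np.float64(195.37888836821256)) (np.float64(263.18067894015405), np.float64(187.9804504223245))
t 4.33 pos [0.5431 0.257  0.1833] yawY 71.0 tiltz [ 4.e-04 -3.e-04 -1.e+00] F [-0.7 -0.5  2.1] T [-0.21  0.14 -0.04] open 0.0106 j6 -0.8
```

View pics/b.png

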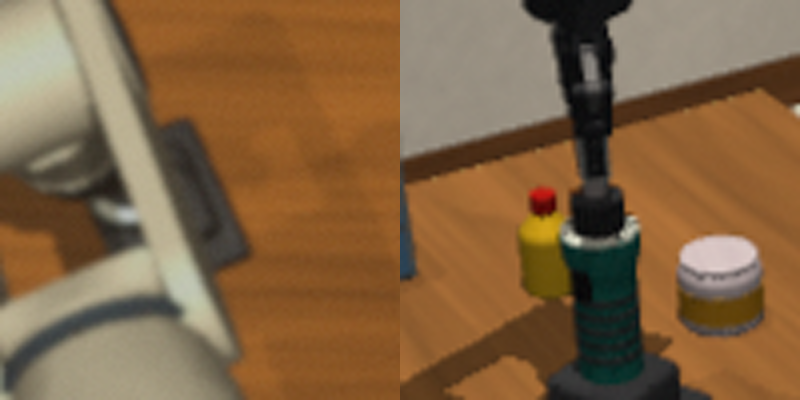

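```bash
python3 -c "
from h import *
c=dict(np.load('side0.npz')); f=240/np.tan(np.radians(float(c['fov_y']))/2)
print('start tcp px',proj(c,f,np.array([.2028,.5906,.1932])))
save('d0.png',cv2.resize(c['pixels'][110:180,70:150],None,fx=6,fy=6,interpolation=cv2.INTER_CUBIC))
c,p,f=cam('side'); W=cloud(c,f)
save('d1.png',cv2.resize(p[140:210,230:310],None,fx=6,fy=6,interpolation=cv2.INTER_CUBIC))
for v in range(160,206,2): 
  print(v,[(round(float(W[v,u,0]),3),round(float(W[v,u,1]),3),round(float(W[v,u,2]),3)) for u in (260,263,266)])
"
python3 - <<'E'
import cv2,numpy as np
cv2.imwrite('pics/d.png',np.hstack([cv2.imread('pics/d0.png')[:,:400],cv2.imread('pics/d1.png')[:,:400]]))
E
```

```text
start tcp px (np.float64(114.38363477947757), np.float64(178.74169842874915))
160 [(0.52, 0.209, 0.317), (0.526, 0.202, 0.318), (0.532, 0.197, 0.318)]
162 [(0.516, 0.2, 0.315), (0.524, 0.199, 0.314), (0.531, 0.195, 0.314)]
164 [(0.517, 0.204, 0.308), (0.524, 0.2, 0.307), (0.532, 0.198, 0.306)]
166 [(nan, nan, nan), (0.524, 0.203, 0.301), (0.533, 0.202, 0.299)]
168 [(0.519, 0.212, 0.293), (0.526, 0.206, 0.293), (0.535, 0.208, 0.29)]
170 [(0.52, 0.214, 0.286), (0.531, 0.22, 0.28), (0.536, 0.211, 0.283)]
172 [(0.52, 0.216, 0.279), (0.534, 0.227, 0.271), (0.539, 0.218, 0.273)]
174 [(0.527, 0.232, 0.265), (0.54, 0.242, 0.258), (0.549, 0.243, 0.254)]
176 [(0.532, 0.245, 0.252), (0.54, 0.245, 0.25), (0.55, 0.245, 0.248)]
178 [(0.532, 0.248, 0.245), (0.537, 0.238, 0.248), (0.55, 0.248, 0.24)]
180 [(0.533, 0.25, 0.238), (0.539, 0.244, 0.238), (0.549, 0.247, 0.234)]
182 [(0.53, 0.245, 0.234), (0.537, 0.24, 0.234), (0.549, 0.246, 0.229)]
184 [(0.531, 0.249, 0.226), (0.539, 0.246, 0.225), (0.546, 0.242, 0.225)]
186 [(0.541, 0.273, 0.207), (0.541, 0.253, 0.216), (0.55, 0.252, 0.213)]
188 [(0.534, 0.258, 0.209), (0.54, 0.252, 0.21), (0.549, 0.252, 0.207)]
190 [(0.529, 0.249, 0.208), (0.536, 0.245, 0.208), (0.544, 0.241, 0.207)]
192 [(0.527, 0.244, 0.204), (0.534, 0.24, 0.204), (0.542, 0.238, 0.203)]
194 [(0.527, 0.246, 0.197), (0.534, 0.243, 0.197), (0.541, 0.236, 0.198)]
196 [(0.529, 0.253, 0.187), (0.535, 0.244, 0.189), (0.542, 0.239, 0.19)]
198 [(0.528, 0.251, 0.182), (0.534, 0.243, 0.184), (0.537, 0.231, 0.188)]
200 [(0.523, 0.242, 0.181), (0.531, 0.239, 0.18), (0.541, 0.24, 0.176)]
202 [(0.523, 0.243, 0.174), (0.528, 0.232, 0.178), (0.536, 0.23, 0.176)]
204 [(0.521, 0.24, 0.17), (0.527, 0.233, 0.171), (0.534, 0.227, 0.172)]
```

View pics/d.png

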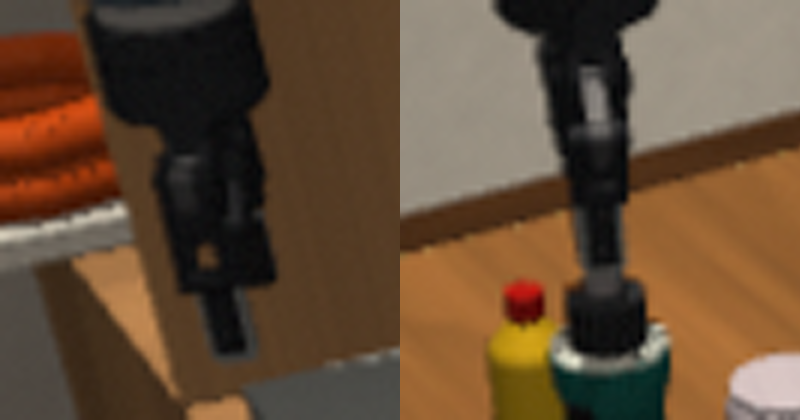

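The image contradicts the reported TCP. The finger ends appear at z of about 0.215 while the TCP reads 0.183, and the open fingers went past the collar without touching it. I'll open, lift clear and shut in free air, then measure where the finger ends really are.

Emit:
{"name": "apply_moves", "arguments": {
  "targets": [
    [0,0,0,0,0,0,0],
    [0,0,0,0,0,0,0],
    [0,0,0,0,0,0,0],
    [0,0,0,0,0,-0.04,0],
    [0,0,0,0,0,-0.04,255],
    [0,0,0,0,0,0,255],
    [0,0,0,0,0,0,255],
    [0,0,0,0,0,0,255],
    [0,0,0,0,0,0,255],
    [0,0,0,0,0,0,255],
    [0,0,0,0,0,0,255]
  ]
}}

```text
time_s: 5.75
ee_pos: [0.5414, 0.2568, 0.2608]
tcp_rot: [0.165, 0.986, -0.001, -0.002]
ft_force: [0.4, -0.0, -0.1]
opening: -0.0002
```

```bash
python3 -c "
from h import *
go(None); c,p,f=cam('side'); W=cloud(c,f); e=ctrl.sense()['ee_pos']
print(proj(c,f,e),[tuple(np.round(proj(c,f,e+[0,0,k]),1)) for k in (.02,.03,.04)])
im=cv2.resize(p[100:200,220:310],None,fx=6,fy=6,interpolation=cv2.INTER_CUBIC)
u,v=proj(c,f,e); cv2.circle(im,(int((u-220)*6),int((v-100)*6)),4,(255,0,0),1); save('e.png',im)
for v in range(140,182,2): 
  print(v,[(u,round(float(W[v,u,0]),3),round(float(W[v,u,1]),3),round(float(W[v,u,2]),3)) for u in range(255,275,3) if W[v,u,1]<.4])
"
```

```text
t 5.75 pos [0.5414 0.2568 0.2608] yawY 71.0 tiltz [-0.0052 -0.002  -1.    ] F [ 0.4 -0.  -0.1] T [-0.   -0.02  0.02] open -0.0002 j6 -0.8
(np.float64(261.0895774559789), np.float64(170.86260372462823)) [(np.float64(260.5), np.float64(164.3)), (np.float64(260.2), np.float64(160.9)), (np.float64(259.9), np.float64(157.6))]
140 [(255, 0.521, 0.231, 0.365), (258, 0.522, 0.214, 0.371), (261, 0.529, 0.211, 0.37), (264, 0.538, 0.211, 0.368)]
142 [(255, 0.523, 0.237, 0.357), (258, 0.525, 0.222, 0.362), (261, 0.532, 0.219, 0.361), (264, 0.538, 0.214, 0.361)]
144 [(255, 0.522, 0.235, 0.352), (258, 0.528, 0.229, 0.353), (261, 0.536, 0.229, 0.351), (264, 0.54, 0.219, 0.354)]
146 [(255, 0.528, 0.252, 0.339), (258, 0.527, 0.23, 0.347), (261, 0.537, 0.231, 0.345)]
148 [(255, 0.534, 0.267, 0.327), (258, 0.536, 0.25, 0.333), (261, 0.54, 0.241, 0.335)]
150 [(258, 0.533, 0.246, 0.329), (261, 0.54, 0.242, 0.328)]
152 [(258, 0.532, 0.244, 0.324), (261, 0.541, 0.245, 0.321)]
154 [(258, 0.533, 0.248, 0.317), (261, 0.541, 0.247, 0.315), (264, 0.548, 0.242, 0.315)]
156 [(258, 0.53, 0.243, 0.313), (261, 0.539, 0.244, 0.311), (264, 0.551, 0.249, 0.306)]
158 [(258, 0.533, 0.25, 0.304), (261, 0.543, 0.253, 0.301)]
160 []
162 []
164 []
166 []
168 []
170 []
172 []
174 []
176 []
178 []
180 []
```

View pics/e.png

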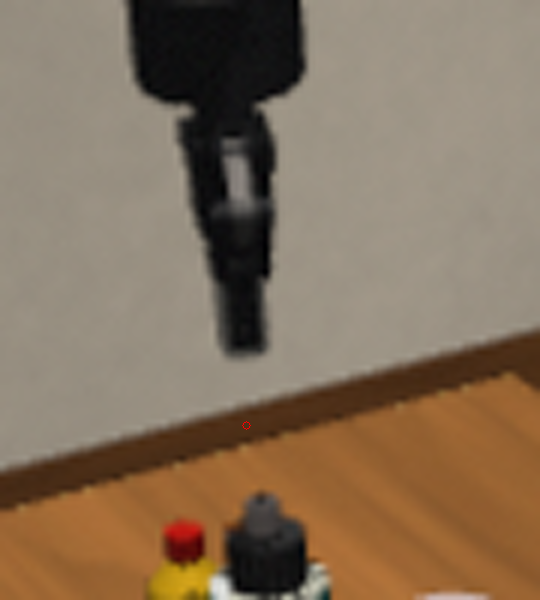

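The shut finger ends are at row 159.2, while the reported TCP projects to row 170.9. So the real tips are about 35 mm behind the reported TCP along the tool axis, with no lateral offset. I'll allow for that: a real tip height of 0.186 means TCP z of about 0.151.

Emit:
{"name": "apply_moves", "arguments": {
  "targets": [
    [-0.002,0.005,0,-0.001,0,0,0],
    [0,0,0,0,0,0,0],
    [0,0,0,0,0,0,0],
    [0,0,0,0,0,0,0],
    [0,0,0,0,0,0.025,0],
    [0,0,0,0,0,0.025,0],
    [0,0,0,0,0,0.015,0],
    [0,0,0,0,0,0,0]
  ]
}}

```text
time_s: 6.8
ee_pos: [0.5425, 0.257, 0.195]
tcp_rot: [0.165, 0.986, 0.001, -0.004]
ft_force: [0.1, -1.3, 0.7]
opening: 0.0853
```

```bash
python3 -c "
from h import *
go([.543,.257,.151],71)"
```

```text
t 6.8 pos [0.5425 0.257  0.195 ] yawY 71.0 tiltz [-0.0076  0.0026 -1.    ] F [ 0.1 -1.3  0.7] T [-0.   -0.02  0.02] open 0.0853 j6 -0.81
shift tool [-0.0008  0.0002  0.044 ]
turn tool [-0.     -0.0081  0.    ]
```

Emit:
{"name": "apply_moves", "arguments": {
  "targets": [
    [0,-0.008,0,-0.001,0,0.015,0],
    [0,0,0,0,0,0.015,0],
    [0,0,0,0,0,0.012,0],
    [0,0,0,0,0,0,0]
  ]
}}

```text
time_s: 7.3
ee_pos: [0.5442, 0.2571, 0.1515]
tcp_rot: [0.165, 0.986, 0.0, 0.001]
ft_force: [0.4, 0.0, 0.6]
opening: 0.0855
```

```bash
python3 -c "
from h import *
go([.543,.257,.151],71)"
```

```text
t 7.3 pos [0.5442 0.2571 0.1515] yawY 71.0 tiltz [ 2.2e-03  6.0e-04 -1.0e+00] F [0.4 0.  0.6] T [-0.02  0.   -0.03] open 0.0855 j6 -0.8
shift tool [ 0.0011 -0.0004  0.0005]
turn tool [0.0013 0.0019 0.0001]
```

Emit:
{"name": "apply_moves", "arguments": {
  "targets": [
    [0.001,0.002,0,0.001,0,0,100],
    [0,0,0,0,0,0,255],
    [0,0,0,0,0,0,255],
    [0,0,0,0,0,0,255],
    [0,0,0,0,0,0,255],
    [0,0,0,0,0,0,255]
  ]
}}

```text
time_s: 8.05
ee_pos: [0.5435, 0.2567, 0.1529]
tcp_rot: [0.165, 0.986, -0.0, 0.0]
ft_force: [-0.4, -0.2, -1.5]
opening: 0.0356
```

```bash
python3 -c "
from h import *
go([.543,.257,.151],71)
c,p,f=cam('side')
save('g.png',cv2.resize(p[130:230,220:310],None,fx=6,fy=6,interpolation=cv2.INTER_CUBIC))"
```

```text
t 8.05 pos [0.5435 0.2567 0.1529] yawY 71.02 tiltz [ 4.e-04 -8.e-04 -1.e+00] F [-0.4 -0.2 -1.5] T [-0.1   0.02 -0.  ] open 0.0356 j6 -0.8
shift tool [0.0005 0.0001 0.0019]
turn tool [-0.0006  0.0007  0.0003]
```

View pics/g.png

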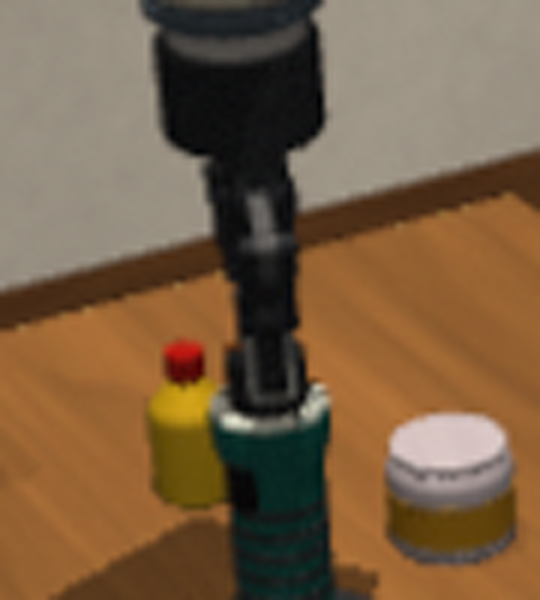

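The pads now hold the collar at an opening of 36 mm. The view shows a pad over the collar at crop (270,370), just above the ring. Now I'll turn it clockwise, which is + about tool z.

Emit:
{"name": "apply_moves", "arguments": {
  "targets": [
    [0,0,0.15,0,0,0,255],
    [0,0,0.15,0,0,0,255],
    [0,0,0.15,0,0,0,255],
    [0,0,0.15,0,0,0,255],
    [0,0,0,0,0,0,255]
  ]
}}

```text
time_s: 8.72
ee_pos: [0.5433, 0.2564, 0.1529]
tcp_rot: [0.456, 0.89, -0.001, 0.0]
ft_force: [0.5, -1.2, -1.0]
opening: 0.0356
```

```bash
python3 -c "
from h import *
go([.543,.257,.153],-49)"
```

```text
t 8.72 pos [0.5433 0.2564 0.1529] yawY 35.71 tiltz [-0.     -0.0017 -1.    ] F [ 0.5 -1.2 -1. ] T [-0.07  0.11  0.01] open 0.0356 j6 -0.18
shift tool [ 0.0007  0.0002 -0.0001]
turn tool [2.0000e-04 1.9000e-03 1.4784e+00]
```

Emit:
{"name": "apply_moves", "arguments": {
  "targets": [
    [0,0,0.15,0,0,0,255],
    [0,0,0.15,0,0,0,255],
    [0,0,0.15,0,0,0,255],
    [0,0,0.15,0,0,0,255],
    [0,0,0.15,0,0,0,255],
    [0,0,0.15,0,0,0,255],
    [0,0,0.15,0,0,0,255],
    [0,0,0.15,0,0,0,255],
    [0,0,0.15,0,0,0,255],
    [0,0,0,0,0,0,255]
  ]
}}

```text
time_s: 9.98
ee_pos: [0.5424, 0.2564, 0.1529]
tcp_rot: [0.913, 0.409, -0.001, 0.001]
ft_force: [0.5, -0.6, -1.6]
opening: 0.0361
```

```bash
python3 -c "
from h import *
go([.543,.257,.153],-49)"
```

```text
t 9.97 pos [0.5424 0.2564 0.1529] yawY -41.74 tiltz [-0.0017 -0.0022 -1.    ] F [ 0.5 -0.6 -1.6] T [-0.1   0.03 -0.14] open 0.0361 j6 1.17
shift tool [ 0.0008  0.     -0.0001]
turn tool [0.0003 0.0028 0.1267]
```

Emit:
{"name": "apply_moves", "arguments": {
  "targets": [
    [0,0,0.127,0,0,0,255],
    [0,0,0,0,0,0,255],
    [0,0,0.01,0,0,0,255],
    [0,0,0,0,0,0,255]
  ]
}}

```text
time_s: 10.48
ee_pos: [0.5423, 0.2564, 0.1529]
tcp_rot: [0.936, 0.353, -0.001, 0.001]
ft_force: [-1.0, 0.3, -0.1]
opening: 0.0357
```

```bash
python3 -c "
from h import *
go([.543,.257,.153],-49)"
```

```text
t 10.47 pos [0.5423 0.2564 0.1529] yawY -48.63 tiltz [-0.0019 -0.0022 -1.    ] F [-1.   0.3 -0.1] T [-0.03  0.13 -0.03] open 0.0357 j6 1.29
shift tool [ 0.0009  0.     -0.0001]
turn tool [0.0004 0.0029 0.0065]
```

Emit:
{"name": "apply_moves", "arguments": {
  "targets": [
    [0,0,0,0,0,0,0],
    [0,0,0,0,0,0,0],
    [0,0,0,0,0,0,0],
    [0,0,0,0,0,-0.05,0],
    [0,0,0,0,0,-0.06,0],
    [0,0,0,0,0,-0.05,0],
    [0,0,0,-0.036,0.042,0,0],
    [0,0,0,-0.036,0.042,0,0],
    [0,0,0,-0.036,0.042,0,0],
    [0,0,0,-0.036,0.042,0,0],
    [0,0,0,-0.036,0.042,0,0],
    [0,0,0,0,0,0,0]
  ]
}}

```text
time_s: 11.98
ee_pos: [0.5495, -0.0267, 0.3211]
tcp_rot: [0.934, 0.357, 0.002, 0.002]
ft_force: [0.0, 0.6, -0.4]
opening: 0.0856
```

```bash
python3 - <<'E'
from h import *
go(None,-49)
c,p,f=cam('top'); p=p.astype(np.float32)
save('i.png',np.vstack([cv2.resize(p[205:275,185:255],None,fx=6,fy=6,interpolation=cv2.INTER_CUBIC)]))
a=np.radians(np.arange(0,360,5))
o=0
for r in(.012,.014,.016,.018):
    P=np.stack([.543+r*np.cos(a),.257+r*np.sin(a),np.full_like(a,.207),np.ones_like(a)],-1)@c["world_to_cam"].T
    q=cv2.remap(p,(P[:,0]/P[:,2]*f+c["cx"]).astype(np.float32)[None],(P[:,1]/P[:,2]*f+c["cy"]).astype(np.float32)[None],cv2.INTER_CUBIC)[0]
    o=o+q[:,0]-q[:,2]
print([(int(np.degrees(x)),int(y)) for x,y in zip(a,o/4) if y>22])
E
```

```text
t 11.97 pos [ 0.5495 -0.0267  0.3211] yawY -48.17 tiltz [ 0.0052 -0.0019 -1.    ] F [ 0.   0.6 -0.4] T [-0.02 -0.02  0.01] open 0.0856 j6 0.79
turn tool [ 0.0049 -0.0027  0.0144]
[(0, 40), (5, 52), (10, 58), (14, 56), (20, 47), (25, 37), (29, 28), (355, 27)][ WARN:0@10.148] global loadsave.cpp:1063 imwrite_ Unsupported depth image for selected encoder is fallbacked to CV_8U.
```

View pics/i.png

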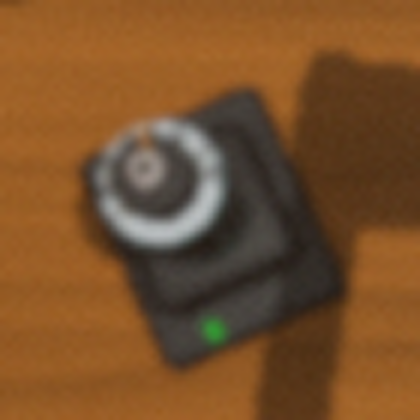

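The orange line is now at 12°, against number 5's mark at 11°. It started at 132°, so the collar has turned 120° and the clutch is at 5. Next I'll refine the cover holes and the pump dowels.

```bash
python3 - <<'E'
from h import *
c=dict(np.load("top0.npz")); f=240/np.tan(np.radians(float(c["fov_y"]))/2); A=np.load("avg.npy").astype(np.float32)
def rect(cx,cy,yaw,h,hw,hh,n):   # local map: up = obj x, left=obj y, 0.25mm/px
    gx=np.linspace(hw,-hw,int(hw*8000)+1); gy=np.linspace(hh,-hh,int(hh*8000)+1); X,Y=np.meshgrid(gx,gy,indexing='ij')
    wx=cx+X*np.cos(yaw)-Y*np.sin(yaw); wy=cy+X*np.sin(yaw)+Y*np.cos(yaw)
    P=np.stack([wx,wy,np.full_like(X,h),np.ones_like(X)],-1)@c["world_to_cam"].T
    im=cv2.remap(A[0],(P[...,0]/P[...,2]*f+c["cx"]).astype(np.float32),(P[...,1]/P[...,2]*f+c["cy"]).astype(np.float32),cv2.INTER_CUBIC)
    return np.clip(im,0,255).astype(np.uint8)
a=rect(.5435,-.3033,np.radians(-12.9),.018,.06,.045,0); b=rect(.5607,-.008,np.radians(-.9),.095,.06,.045,0)
for im in(a,b):
    H,W=im.shape[:2]
    for dx in(.04,-.04): cv2.circle(im,(int(W/2-.009*4000),int(H/2-dx*4000)),18,(0,255,0),1)
    cv2.rectangle(im,(W//2-140,H//2-200),(W//2+140,H//2+200),(255,0,0),1)
save("rect.png",np.hstack([a,b]))
# block outline by depth, mean of points; side cam too
for n in("top","side"):
    c=dict(np.load(n+"0.npz")); f=240/np.tan(np.radians(float(c["fov_y"]))/2); W=cloud(c,f)
    for nm,x,y,lo,hi in(("block",.5435,-.303,.042,.049),("pump",.5607,-.008,.092,.099)):
        s=(np.hypot(W[...,0]-x,W[...,1]-y)<.065)&(W[...,2]>lo)&(W[...,2]<hi); p=W[s]
        print(n,nm,s.sum(),p.mean(0).round(4),cv2.minAreaRect((p[:,:2]*1000).astype(np.float32)))
E
```

```text
top block 118 [ 0.5433 -0.3038  0.0452] ((543.8790893554688, -303.4761962890625), (37.59966278076172, 58.77415466308594), 78.5334701538086)
top pump 466 [ 0.5614 -0.0074  0.0953] ((560.753662109375, -8.040870666503906), (69.82801818847656, 100.86163330078125), 89.1347427368164)
side block 308 [ 0.5417 -0.3072  0.0455] ((542.6923217773438, -305.6439208984375), (39.535335540771484, 61.06990051269531), 77.73088073730469)
side pump 586 [ 0.5578 -0.013   0.0959] ((560.0872802734375, -9.917911529541016), (77.48544311523438, 103.28451538085938), 89.84965515136719)
```

View pics/rect.png

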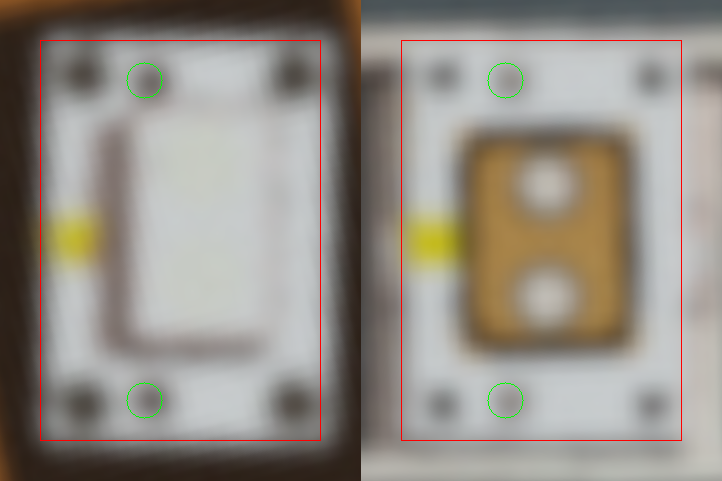

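Cover: about (0.543, -0.305), heading -12.9°. Pump: about (0.560, -0.0095), heading -0.9°. The side camera agrees within 1 mm, and the corner screw holes line up square in the rectified views. Next I'll go over the cover.

Emit:
{"name": "apply_moves", "arguments": {
  "targets": [
    [0,0,0,-0.038,0.0406,0,0],
    [0,0,0,-0.038,0.0406,0,0],
    [0,0,0,-0.038,0.0406,0,0],
    [0,0,0,-0.038,0.0406,0,0],
    [0,0,0,-0.03,0.033,0,0],
    [0,0,0.16,0,0,0,0],
    [0,0,0.16,0,0,0,0],
    [0,0,0.16,0,0,0,0],
    [0,0,0.16,0,0,0,0],
    [0,0,0.16,0,0,0,0],
    [0,0,0.13,0,0,0,0],
    [0,0,0,0,0,0,0]
  ]
}}

```text
time_s: 13.52
ee_pos: [0.5534, -0.284, 0.3207]
tcp_rot: [0.995, -0.104, 0.004, -0.003]
ft_force: [-0.2, -1.0, -0.3]
opening: 0.0855
```

```bash
python3 -c "
from h import *
go([.543,-.305,-.012],-102.9)"
```

```text
t 13.53 pos [ 0.5534 -0.284   0.3207] yawY -101.96 tiltz [ 0.009   0.0052 -0.9999] F [-0.2 -1.  -0.3] T [ 0.    0.01 -0.  ] open 0.0855 j6 1.3
shift tool [-0.0084  0.025   0.3324]
turn tool [-0.007  -0.0077  0.0163]
```

Emit:
{"name": "apply_moves", "arguments": {
  "targets": [
    [-0.007,-0.008,0.016,-0.008,0.025,0,0],
    [0,0,0,0,0,0.055,0],
    [0,0,0,0,0,0.055,0],
    [0,0,0,0,0,0.055,0],
    [0,0,0,0,0,0.055,0],
    [0,0,0,0,0,0,0]
  ]
}}

```text
time_s: 14.28
ee_pos: [0.5404, -0.3113, 0.0969]
tcp_rot: [0.995, -0.105, 0.001, 0.002]
ft_force: [-0.0, -0.2, 0.6]
opening: 0.0852
```

```bash
python3 -c "
from h import *
go([.543,-.305,-.012],-102.9)"
```

```text
t 14.28 pos [ 0.5404 -0.3113  0.0969] yawY -102.01 tiltz [ 0.002  -0.0044 -1.    ] F [-0.  -0.2  0.6] T [0.02 0.01 0.01] open 0.0852 j6 1.26
shift tool [ 0.0009 -0.0071  0.1089]
turn tool [ 0.0039 -0.0029  0.0156]
```

Emit:
{"name": "apply_moves", "arguments": {
  "targets": [
    [0.004,-0.003,0.016,0.001,-0.007,0,0],
    [0,0,0,0,0,0.03,0],
    [0,0,0,0,0,0.03,0],
    [0,0,0,0,0,0,0]
  ]
}}

```text
time_s: 14.78
ee_pos: [0.5501, -0.3081, 0.0467]
tcp_rot: [0.994, -0.113, 0.007, 0.003]
ft_force: [-0.2, -0.2, 0.4]
opening: 0.0856
```

```bash
python3 -c "
from h import *
go([.543,-.305,-.012],-102.9)
c,p,f=cam('side')
save('j.png',cv2.resize(p[270:390,320:440],None,fx=5,fy=5,interpolation=cv2.INTER_CUBIC))"
```

```text
t 14.78 pos [ 0.5501 -0.3081  0.0467] yawY -102.94 tiltz [ 0.0124 -0.0065 -0.9999] F [-0.2 -0.2  0.4] T [ 0.01 -0.05 -0.06] open 0.0856 j6 1.28
shift tool [-0.0084 -0.0016  0.0586]
turn tool [ 0.0036 -0.0135 -0.0006]
```

View pics/j.png

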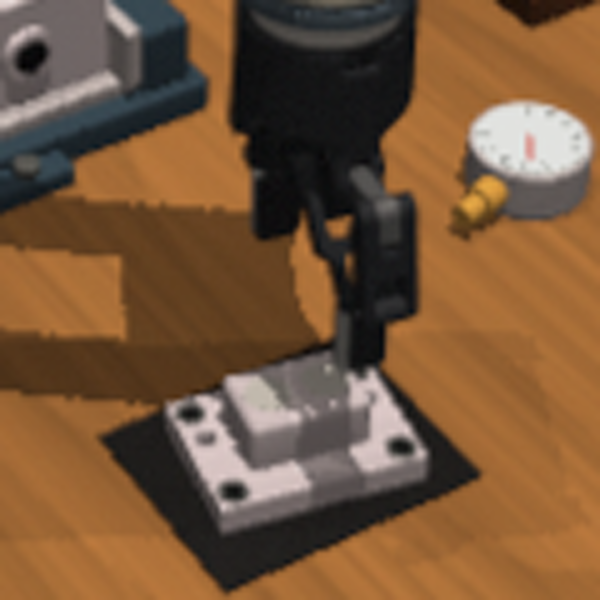

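The jaw fingers straddle the block's long sides: the near finger is at crop (365,350) and the far one at (270,200). I'll correct the pose and descend.

Emit:
{"name": "apply_moves", "arguments": {
  "targets": [
    [0.004,-0.013,0,-0.008,-0.002,0,0],
    [0,0,0,0,0,0.02,0],
    [0,0,0,0,0,0.02,0],
    [0,0,0,0,0,0,0]
  ]
}}

```text
time_s: 15.32
ee_pos: [0.5462, -0.3061, 0.0101]
tcp_rot: [0.994, -0.113, 0.004, 0.001]
ft_force: [0.3, -0.5, 0.5]
opening: 0.0857
```

```bash
python3 -c "
from h import *
go([.543,-.305,-.012],-102.9)"
```

```text
t 15.32 pos [ 0.5462 -0.3061  0.0101] yawY -102.93 tiltz [ 0.0075 -0.0036 -1.    ] F [ 0.3 -0.5  0.5] T [ 0.04 -0.02 -0.03] open 0.0857 j6 1.28
shift tool [-0.0035 -0.0004  0.0221]
turn tool [ 0.0018 -0.0081 -0.0005]
```

Emit:
{"name": "apply_moves", "arguments": {
  "targets": [
    [0.002,-0.008,0,-0.003,0,0.012,0],
    [0,0,0,0,0,0.008,0],
    [0,0,0,0,0,0,0]
  ]
}}

```text
time_s: 15.7
ee_pos: [0.5429, -0.3053, -0.012]
tcp_rot: [0.994, -0.113, -0.001, -0.0]
ft_force: [0.4, 0.2, 0.2]
opening: 0.0857
```

```bash
python3 -c "
from h import *
go([.543,-.305,-.012],-102.9)"
```

```text
t 15.7 pos [ 0.5429 -0.3053 -0.012 ] yawY -102.93 tiltz [-0.0014  0.001  -1.    ] F [0.4 0.2 0.2] T [ 0.03 -0.    0.03] open 0.0857 j6 1.28
shift tool [ 0.0001 -0.0004  0.    ]
turn tool [-0.0007  0.0015 -0.0006]
```

Well aligned. Close on the block.

Emit:
{"name": "apply_moves", "arguments": {
  "targets": [
    [-0.001,0.001,0,0,0,0,100],
    [0,0,0,0,0,0,150],
    [0,0,0,0,0,0,255],
    [0,0,0,0,0,0,255],
    [0,0,0,0,0,0,255],
    [0,0,0,0,0,0,255]
  ]
}}

```text
time_s: 16.45
ee_pos: [0.5433, -0.3058, -0.0111]
tcp_rot: [0.994, -0.113, 0.0, 0.001]
ft_force: [0.3, -0.1, -0.9]
opening: 0.037
```

```bash
python3 -c "
from h import *
go([.543,-.305,-.012],-102.9)
c,p,f=cam('side')
save('k.png',cv2.resize(p[290:390,330:430],None,fx=6,fy=6,interpolation=cv2.INTER_CUBIC))"
```

```text
t 16.45 pos [ 0.5433 -0.3058 -0.0111] yawY -102.92 tiltz [ 5.0e-04 -1.1e-03 -1.0e+00] F [ 0.3 -0.1 -0.9] T [-0.05 -0.03 -0.01] open 0.037 j6 1.28
shift tool [-0.0005 -0.0007  0.0009]
turn tool [ 0.001  -0.0008 -0.0004]
```

View pics/k.png

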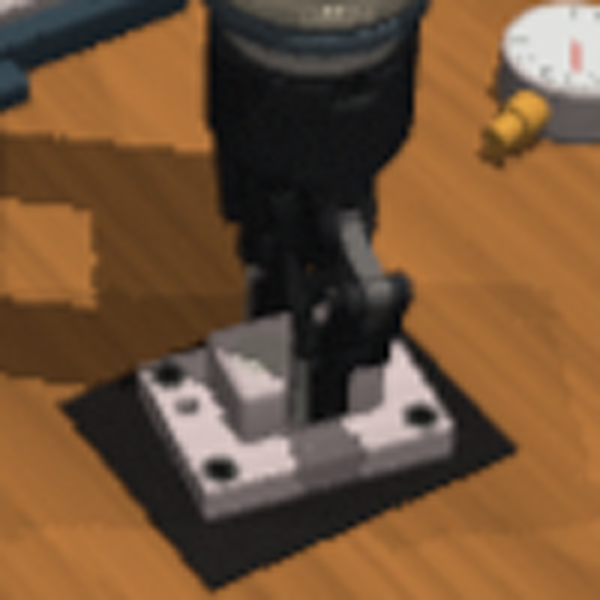

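Gripped at 37 mm with the pads just above the flange. Now lift and check the hold.

Emit:
{"name": "apply_moves", "arguments": {
  "targets": [
    [0.001,-0.001,0,0,0,-0.02,255],
    [0,0,0,0,0,-0.045,255],
    [0,0,0,0,0,-0.045,255],
    [0,0,0,0,0,-0.045,255],
    [0,0,0,-0.0083,-0.0488,0,255],
    [0,0,0,-0.0083,-0.0488,0,255],
    [0,0,0,-0.0083,-0.0488,0,255],
    [0,0,-0.1,-0.0083,-0.0488,0,255],
    [0,0,-0.1,-0.0083,-0.0488,0,255],
    [0,0,0,0,0,0,255]
  ]
}}

```text
time_s: 17.75
ee_pos: [0.5524, -0.0515, 0.1601]
tcp_rot: [1.0, -0.011, 0.003, -0.0]
ft_force: [0.9, 0.6, -5.5]
opening: 0.0362
```

```bash
python3 -c "
from h import *
go([.5603,-.0095,.12],-90.9)"
```

```text
t 17.75 pos [ 0.5524 -0.0515  0.1601] yawY -91.25 tiltz [ 5.7e-03  5.0e-04 -1.0e+00] F [ 0.9  0.6 -5.5] T [-0.05  0.04  0.01] open 0.0362 j6 1.5
shift tool [ 0.0067 -0.0421  0.0402]
turn tool [-0.0006 -0.0057 -0.0061]
```

Emit:
{"name": "apply_moves", "arguments": {
  "targets": [
    [0,-0.006,-0.006,0.007,-0.036,0,255],
    [0,0,0,0,0,0,255],
    [0,0,0,0,0,0,255]
  ]
}}

```text
time_s: 18.12
ee_pos: [0.5603, -0.0157, 0.1629]
tcp_rot: [1.0, -0.008, 0.001, 0.0]
ft_force: [-0.3, -1.1, -5.3]
opening: 0.0369
```

```bash
python3 -c "
from h import *
go([.5603,-.0095,.12],-90.9)"
```

```text
t 18.12 pos [ 0.5603 -0.0157  0.1629] yawY -90.91 tiltz [ 1.5e-03 -4.0e-04 -1.0e+00] F [-0.3 -1.1 -5.3] T [-0.04  0.04  0.01] open 0.0369 j6 1.56
shift tool [-0.0001 -0.0062  0.0429]
turn tool [ 0.0004 -0.0015 -0.0002]
```

Emit:
{"name": "apply_moves", "arguments": {
  "targets": [
    [0,-0.001,0,0,-0.006,0.02,255],
    [0,0,0,0,0,0.018,255],
    [0,0,0,0,0,0,255],
    [0,0,0,0,0,0,255]
  ]
}}

```text
time_s: 18.62
ee_pos: [0.5605, -0.013, 0.125]
tcp_rot: [1.0, -0.01, 0.001, 0.001]
ft_force: [-0.2, 0.4, -3.8]
opening: 0.0368
```

```bash
python3 -c "
from h import *
go([.5603,-.0095,.105],-90.9)
c,p,f=cam('side')
a=cv2.resize(p[220:320,270:370],None,fx=4,fy=4,interpolation=cv2.INTER_CUBIC)
c,p,f=cam('top')
b=cv2.resize(p[185:285,260:360],None,fx=4,fy=4,interpolation=cv2.INTER_CUBIC)
save('l.png',np.hstack([a,b]))"
```

```text
t 18.62 pos [ 0.5605 -0.013   0.125 ] yawY -91.12 tiltz [ 0.0016 -0.0013 -1.    ] F [-0.2  0.4 -3.8] T [ 0.03 -0.02  0.05] open 0.0368 j6 1.57
shift tool [-0.0003 -0.0035  0.02  ]
turn tool [ 0.0013 -0.0016 -0.0038]
```

View pics/l.png

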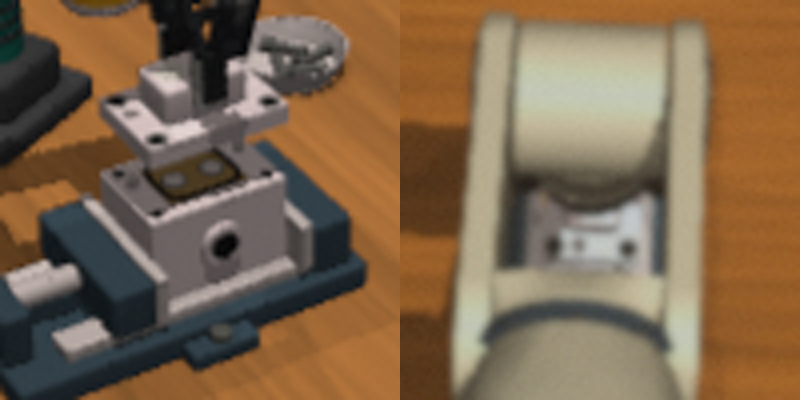

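Emit:
{"name": "apply_moves", "arguments": {
  "targets": [
    [0.001,-0.001,-0.004,0,-0.003,0.008,255],
    [0,0,0,0,0,0,255],
    [0,0,0,0,0,0,255]
  ]
}}

```text
time_s: 19.1
ee_pos: [0.5612, -0.0096, 0.1174]
tcp_rot: [1.0, -0.007, 0.001, 0.0]
ft_force: [0.2, 0.3, -4.6]
opening: 0.0369
```

```bash
cat > meas.py <<'E'
from h import *
def dark(p,u,v,r=5,sc=8):
    g=p.astype(np.float32).mean(2); q=cv2.getRectSubPix(g,(2*r+1,2*r+1),(float(u),float(v)))
    w=np.clip(np.percentile(q,60)-q,0,None); w[w<.35*w.max()]=0
    # keep blob nearest centre
    n,l,_,_=cv2.connectedComponentsWithStats((w>0).astype(np.uint8)); yy,xx=np.mgrid[-r:r+1,-r:r+1]
    k=min(range(1,n),key=lambda i:(np.hypot(xx,yy)[l==i]).min()); w=w*(l==k)
    return u+(w*xx).sum()/w.sum(), v+(w*yy).sum()/w.sum()
E
python3 -c "
from h import *
go([.5603,-.0095,.105],-90.9)
c,p,f=cam('side'); e=ctrl.sense()['ee_pos']; zt=e[2]+.0151+.014
# predicted hole pixels from assumed poses
ca,sa=np.cos(np.radians(-.9)),np.sin(np.radians(-.9))
im=cv2.resize(p[215:295,280:360],None,fx=8,fy=8,interpolation=cv2.INTER_CUBIC)[:600]
def mk(x,y,z,col,o):
    u,v=proj(c,f,np.array([o[0]+x*ca-y*sa,o[1]+x*sa+y*ca,z])); cv2.circle(im,(int((u-280+.5)*8),int((v-215+.5)*8)),5,col,1)
for sx in(1,-1):
  for sy in(1,-1):
    mk(sx*.04125,sy*.02625,zt,(255,0,0),e); mk(sx*.04125,sy*.02625,.095,(0,255,0),(.5603,-.0095))
    mk(sx*.05,sy*.035,zt,(255,0,0),e); mk(sx*.05,sy*.035,.095,(0,255,0),(.5603,-.0095))
  mk(sx*.04,.009,zt,(255,255,0),e); mk(sx*.04,.009,.106,(0,0,255),(.5603,-.0095))
save('m.png',im)"
```

```text
t 19.1 pos [ 0.5612 -0.0096  0.1174] yawY -90.86 tiltz [ 2.1e-03 -2.0e-04 -1.0e+00] F [ 0.2  0.3 -4.6] T [0.01 0.03 0.02] open 0.0369 j6 1.57
shift tool [-0.001  -0.0001  0.0124]
turn tool [ 0.0001 -0.0021  0.0008]
```

View pics/m.png

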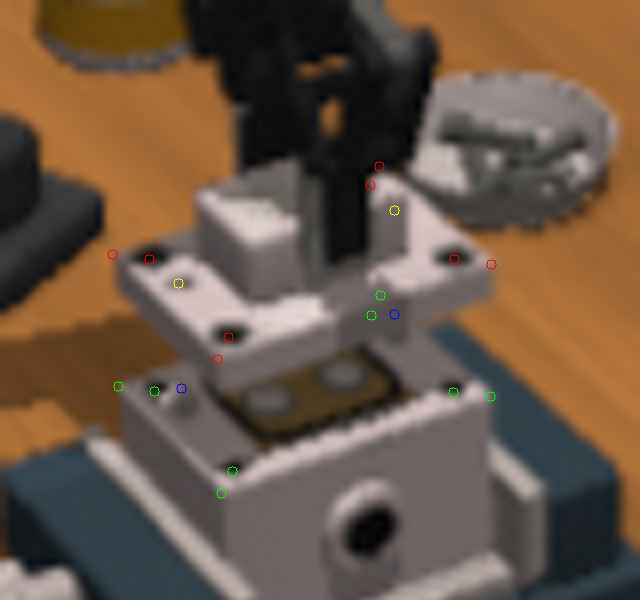

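The projected hole and corner positions match in the image within about 0.5 px (about 1 mm), and the cover and pump offsets are the same. Yellow is on the same side. I'll descend gently.

Emit:
{"name": "apply_moves", "arguments": {
  "targets": [
    [0,-0.002,0,-0.001,0,0.01,255],
    [0,0,0,0,0,0.008,255],
    [0,0,0,0,0,0,255]
  ]
}}

```text
time_s: 19.52
ee_pos: [0.5598, -0.0096, 0.0978]
tcp_rot: [1.0, -0.007, -0.0, 0.0]
ft_force: [0.2, -0.2, -4.3]
opening: 0.0367
```

```bash
python3 -c "
from h import *
go([.5603,-.0095,.085],-90.9)"
```

```text
t 19.52 pos [ 0.5598 -0.0096  0.0978] yawY -90.85 tiltz [-6.e-04 -2.e-04 -1.e+00] F [ 0.2 -0.2 -4.3] T [-0.05 -0.   -0.05] open 0.0367 j6 1.57
shift tool [ 0.0005 -0.0001  0.0128]
turn tool [0.0002 0.0006 0.0009]
```

Emit:
{"name": "apply_moves", "arguments": {
  "targets": [
    [0,0,0,0.0005,0,0.005,255],
    [0,0,0,0,0,0.004,255],
    [0,0,0,0,0,0,255]
  ]
}}

```text
time_s: 19.9
ee_pos: [0.5604, -0.0096, 0.0881]
tcp_rot: [1.0, -0.007, -0.0, 0.0]
ft_force: [-0.5, 0.2, -5.1]
opening: 0.0365
```

```bash
python3 -c "
from h import *
go([.5603,-.0095,.082],-90.9)"
```

```text
t 19.9 pos [ 0.5604 -0.0096  0.0881] yawY -90.85 tiltz [-7.e-04 -2.e-04 -1.e+00] F [-0.5  0.2 -5.1] T [-0. -0.  0.] open 0.0365 j6 1.57
shift tool [-0.0001 -0.0001  0.0061]
turn tool [0.0002 0.0007 0.0008]
```

Emit:
{"name": "apply_moves", "arguments": {
  "targets": [
    [0,0,0,0,0,0.002,255],
    [0,0,0,0,0,0.002,255],
    [0,0,0,0,0,0,255]
  ]
}}

```text
time_s: 20.27
ee_pos: [0.5607, -0.0096, 0.0842]
tcp_rot: [1.0, -0.007, -0.0, 0.0]
ft_force: [0.1, 0.3, -4.3]
opening: 0.0369
```

```bash
python3 -c "
from h import *
go([.5603,-.0095,.080],-90.9)"
```

```text
t 20.27 pos [ 0.5607 -0.0096  0.0842] yawY -90.85 tiltz [-0.e+00 -2.e-04 -1.e+00] F [ 0.1  0.3 -4.3] T [ 0.02 -0.01  0.05] open 0.0369 j6 1.57
shift tool [-0.0004 -0.0001  0.0042]
turn tool [0.0002 0.     0.0008]
```

Emit:
{"name": "apply_moves", "arguments": {
  "targets": [
    [0,0,0,0,0,0.0015,255],
    [0,0,0,0,0,0.001,255],
    [0,0,0,0,0,0,255]
  ]
}}

```text
time_s: 20.65
ee_pos: [0.5609, -0.0096, 0.0824]
tcp_rot: [1.0, -0.007, 0.0, 0.0]
ft_force: [-0.8, 0.5, -2.8]
opening: 0.0363
```

```bash
python3 -c "
from h import *
go([.5603,-.0095,.080],-90.9)"
```

```text
t 20.65 pos [ 0.5609 -0.0096  0.0824] yawY -90.85 tiltz [ 3.e-04 -2.e-04 -1.e+00] F [-0.8  0.5 -2.8] T [-0.03  0.21 -0.02] open 0.0363 j6 1.57
shift tool [-0.0006 -0.0001  0.0024]
turn tool [ 0.0002 -0.0003  0.0008]
```

Emit:
{"name": "apply_moves", "arguments": {
  "targets": [
    [0,0,0,0,0,0.001,255],
    [0,0,0,0,0,0.001,255],
    [0,0,0,0,0,0,255]
  ]
}}

```text
time_s: 21.02
ee_pos: [0.561, -0.0096, 0.0814]
tcp_rot: [1.0, -0.007, 0.0, 0.0]
ft_force: [-3.5, 0.2, 5.7]
opening: 0.0367
```

```bash
python3 -c "
from h import *
go([.5603,-.0095,.080],-90.9)"
```

```text
t 21.02 pos [ 0.561  -0.0096  0.0814] yawY -90.85 tiltz [ 8.e-04 -2.e-04 -1.e+00] F [-3.5  0.2  5.7] T [0.02 0.63 0.01] open 0.0367 j6 1.57
shift tool [-0.0007 -0.0001  0.0014]
turn tool [ 0.0002 -0.0008  0.0008]
```

Emit:
{"name": "apply_moves", "arguments": {
  "targets": [
    [0,0,0,-0.0006,0,0.001,255],
    [0,0,0,0,0,0.001,255],
    [0,0,0,0,0,0,255]
  ]
}}

```text
time_s: 21.4
ee_pos: [0.561, -0.0096, 0.0809]
tcp_rot: [1.0, -0.007, 0.001, 0.0]
ft_force: [-4.1, -0.0, 7.5]
opening: 0.0367
```

```bash
python3 -c "
from h import *
go([.5603,-.0095,.080],-90.9)"
```

```text
t 21.4 pos [ 0.561  -0.0096  0.0809] yawY -90.85 tiltz [ 2.2e-03 -2.0e-04 -1.0e+00] F [-4.1 -0.   7.5] T [-0.03  0.75  0.02] open 0.0367 j6 1.57
shift tool [-0.0007 -0.0001  0.0009]
turn tool [ 0.0002 -0.0022  0.0009]
```

Emit:
{"name": "apply_moves", "arguments": {
  "targets": [
    [0,-0.002,0,-0.001,0,0.0015,255],
    [0,0,0,0,0,0.0015,255],
    [0,0,0,0,0,0,255]
  ]
}}

```text
time_s: 21.78
ee_pos: [0.5611, -0.0096, 0.0806]
tcp_rot: [1.0, -0.007, 0.001, 0.0]
ft_force: [-4.7, 0.4, 7.7]
opening: 0.0366
```

```bash
python3 -c "
from h import *
go([.5603,-.0095,.080],-90.9)"
```

```text
t 21.77 pos [ 0.5611 -0.0096  0.0806] yawY -90.85 tiltz [ 2.4e-03 -3.0e-04 -1.0e+00] F [-4.7  0.4  7.7] T [-0.    0.83  0.01] open 0.0366 j6 1.57
shift tool [-0.0008 -0.0001  0.0006]
turn tool [ 0.0002 -0.0024  0.0009]
```

A zero row re-targets the measured pose, so the push relaxes. I'll use rows that keep pushing and check the force they hold.

Emit:
{"name": "apply_moves", "arguments": {
  "targets": [
    [0,-0.002,0,-0.001,0,0.002,255],
    [0,-0.002,0,-0.001,0,0.002,255],
    [0,-0.002,0,-0.001,0,0.002,255]
  ]
}}

```text
time_s: 22.15
ee_pos: [0.561, -0.0096, 0.0799]
tcp_rot: [1.0, -0.007, 0.001, 0.0]
ft_force: [-6.4, 2.0, 21.6]
opening: 0.0367
```

```bash
python3 -c "
from h import *
go([.5603,-.0095,.080],-90.9); cam('side'); go(None); cam('side');cam('side'); go(None)"
```

```text
t 22.15 pos [ 0.561  -0.0096  0.0799] yawY -90.85 tiltz [ 2.4e-03 -3.0e-04 -1.0e+00] F [-6.4  2.  21.6] T [-0.03  1.22 -0.06] open 0.0367 j6 1.57
shift tool [-0.0007 -0.0001 -0.0001]
turn tool [ 0.0003 -0.0024  0.0009]
t 22.2 pos [ 0.561  -0.0096  0.0799] yawY -90.85 tiltz [ 2.4e-03 -3.0e-04 -1.0e+00] F [-7.2  0.8 20.8] T [-0.06  1.21 -0.03] open 0.0365 j6 1.57
t 22.3 pos [ 0.561  -0.0096  0.0799] yawY -90.85 tiltz [ 2.5e-03 -3.0e-04 -1.0e+00] F [-7.   0.2 21.1] T [-0.05  1.2  -0.02] open 0.0368 j6 1.57
```

```bash
python3 -c "
from h import *
c,p,f=cam('side'); W=cloud(c,f); e=ctrl.sense()['ee_pos']
im=cv2.resize(p[225:305,280:360],None,fx=8,fy=8,interpolation=cv2.INTER_CUBIC)[:600]
save('n.png',im); go(None)
ca,sa=np.cos(np.radians(-.9)),np.sin(np.radians(-.9))
X=(W[...,0]-.561)*ca+(W[...,1]+.0096)*sa; Y=-(W[...,0]-.561)*sa+(W[...,1]+.0096)*ca
s=(abs(X)<.048)&(abs(Y)<.033)&(W[...,2]>.1)&(W[...,2]<.116)
for nm,m in(('x-',X<-.034),('x+',X>.034),('y-',Y<-.022)): print(nm,(s&m).sum(),np.median(W[s&m][:,2]))
"
```

```text
t 22.35 pos [ 0.561  -0.0096  0.0799] yawY -90.85 tiltz [ 2.5e-03 -3.0e-04 -1.0e+00] F [-6.6 -0.1 20.3] T [-0.08  1.22  0.03] open 0.0364 j6 1.57
x- 81 0.10989282098522124
x+ 46 0.10944542576726773
y- 113 0.10951444189007165
```

View pics/n.png

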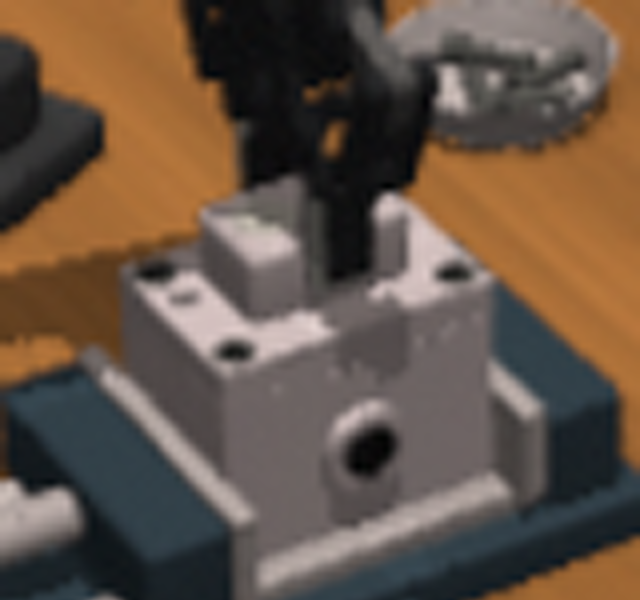

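The seam is closed with all edges flush. The flange top measures 0.1094 to 0.1099 m against an expected 0.109, level on the three sides seen. The push holds steady at about 20 N. Handing in.

```bash
python3 -c "
from h import *
go(None); print(ctrl.sign_off()); go(None)"
```

```text
t 22.35 pos [ 0.561  -0.0096  0.0799] yawY -90.85 tiltz [ 2.5e-03 -3.0e-04 -1.0e+00] F [-6.6 -0.1 20.3] T [-0.08  1.22  0.03] open 0.0364 j6 1.57
the job is handed in; nothing more can be done
None
the job is handed in; nothing more can be done
```

The clutch collar on the teal screwdriver is at 5, and the cover is on both dowels, held pressed flush for your screws. The job was handed in at 22.35 s of the 67 s allowed.

- **Clutch:** I turned the collar clockwise from 1 to 5. After letting go, the orange line measured 12°, against about 11° for number 5.
- **Cover fit:** The cover is on the right way round, with the yellow marks on the same side. The flange top reads 0.1094 to 0.1099 m on the three sides I could see (0.109 m expected), and no gap shows at the seam.
- **Push:** The arm is pushing down steadily at about 20 N, or about 25 N on the pump with the cover's weight, and still grips the block.
- **Other things:** I never touched the bystanders. I did not measure each one again at the end.

Two checks disagreed with what I expected:
- **Finger position:** The real fingertips sit about 35 mm further back along the tool than the reported tool position. My first grip on the collar therefore closed above it, at the height of the steel nose. I saw this in the picture, measured the offset and allowed for it from then on.
- **Sideways force:** A force of about 7 N along x remains while pressing. It probably comes from the dowels fitting snugly in the holes, and I could not push it out.

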